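Park the belt tensioner of an orbital shaker at 40 on its scale

TASK

The shaker is open for a new drive belt: draw the index plunger of the sprung tensioner arm by its black knob, swing the arm back to 40 on the scale and let the plunger drop fully home in the notch there, so that the arm stays parked when you let go. 40 is the limit of the spring, so come up to it from below, feel for the notch and stop as soon as the plunger catches, never running past it. Do not force the plunger against the notched sector or let the arm fly back, and leave the lab things beside the shaker alone.

Things in the scene. Friction and masses are not known exactly. Their poses are not given: they have to be found in the camera images.
- shaker: Orbital shaker, open: white casing 300 x 400 mm (x, y), 100 mm high to its rim, fixed; cover, platform and belt are off, so the metal drive deck with a 146 mm toothed pulley and a 42 mm motor pulley shows. Origin at the centre of its underside on the bench; x points to its back, y to its left, z up; the display and dials are on its front (-x) side.
- pivot (a point): Point on the upright pivot axis of the aluminium tensioner arm, 130 mm above the bench; axes parallel to the shaker's. Seen from above the arm at rest points along -55 degrees in the shaker's frame (0 = its +x, anticlockwise positive) and is swung clockwise from there, its free end moving towards the shaker's front.
- knob (a point): Centre of the black pull knob on the arm's index plunger: upright, round, 26 mm in diameter, 28 mm high, 130 mm from the pivot axis. Plunger down, this point is 174 mm above the bench and 30 mm above the arm's top; under the knob is a 22 mm wide guide, 14 mm high. It rises with the plunger and swings with the arm. Within 75 mm of its path nothing stands higher than the guide.
- tensioner_arm (a joint): Arm angle, rad: 0 at rest on its stop, growing as it is swung back, at most 0.96; its spring always drives it to rest (3.5 N at the knob at rest, 6 N at 40 degrees). The pointer at its end runs on a scale in degrees: short lines every 2, long every 10 (0 to 40). 40 is near 0.698, but the sector with scale and notches is set in slots to suit the belt, up to 0.08 rad (10 mm at the knob) either way.
- plunger (a joint): Lift of the 8 mm plunger pin, m, straight up: 0 down, 0.012 fully drawn; a spring presses it down (9 to 13 N). The steel sector under the arm has two 10 mm wide notches, at 20 and 40. Above 0.006 the pin is clear of it; at 0.006 it rides on it and, if the knob is not held, drops into the next notch, then holds the arm with 1 mm play. At rest it hangs in a wide gap before the scale's 7.
- tip_box: Pipette-tip box, loose bystander, 122 x 84 x 62 mm, clear with a blue deck and white tips; origin at the centre of its underside.
- tube_rack: Round blue tube rack, loose bystander, 112 mm in diameter, 42 mm high; origin at the centre of its underside.
- screw_tray: Open white plastic tray with the cover's screws, loose bystander, 105 x 75 x 22 mm; origin at the centre of its underside.

How it is judged:
By the outcome, as a careful person would: the job done as asked, in the order asked, and still so for the second after the job is handed in, with the robot touching nothing.
It also fails if it takes over 42 s, if anything falls off the work surface, if the arm or the gripper's body presses on something with over 40 N, if the wrist force passes 120 N, or if a joint passes its speed limit or range.

ROBOT

A 7-joint arm with a two-finger parallel gripper is mounted at the origin on the work surface. World frame = base frame: x ahead of the robot, y to its left, z up, the work surface at z = 0. Lengths are in mm, angles in rad, forces in N, time in s.
With the tool pointing down it reaches from about 400 to 875 mm from the base axis. Payload 4.4 kg.
Tool frame: the origin (TCP) lies on the centre line of the jaws, within the pads' length; the fingertips stand 8 mm ahead of it and the grasp point (between the pads) lies 11 mm behind it; x points along the fingers, z is the direction in which the jaws open and shut, and the axes are right-handed (so a half turn about x gives the same grasp; the last joint's range is limited). The gripper opens to 85 mm and grips with 20 to 120 N. Pads are 22 mm wide; open, the fingers measure 114 mm over their backs; the gripper's body (76 mm by 85 mm) begins 54 mm behind the grasp point. The pads swing forward as they close: fully open they stand 13 mm farther back than shut.
Start: joints at [1.183, 0.628, 0.038, 1.517, -0.027, 0.996, -0.02], TCP at [205.606, -616.639, 239.313] pointing down, gripper open.
Joint ranges: [-3.06, 3.06], [-0.37, 2.12], [-1.25, 1.32], [0.18, 2.47], [-1.1, 4.24], [0.23, 1.98], [-2.94, 2.94]. Speed limits (rad/s): [2.57, 2.57, 3.14, 3.14, 3.14, 3.14, 3.14].

INTERFACE

Orientations are given as [roll, pitch, yaw] about the fixed x, y, z axes, in that order (R = Rz(yaw) Ry(pitch) Rx(roll)).
In Python, from cell import ctrl, get_image, camera_params gives the robot as it stands. The module is installed in compiled form; this text tells all that it offers.
- The arm moves only by the shell command python3 -m handwheel 'ROWS'. ROWS is text: rows parted by semicolons, each of 7 numbers parted by spaces: the opening, from -1 (shut) to 1 (fully open), then the shift along the tool's x, y, z in mm, then the turn, a rotation vector about the tool's x, y, z in rad. In form: grip x y z wx wy wz; .... A call has 1 to 10 rows; each row shifts and turns the pose as measured when the row begins, along the tool's axes as they then stand; what a row does not reach is not made up. A row lasts 1/10 s, in which the tool goes at most 50 mm and 8.59 degrees, less where a joint would pass 70% of its speed; a pose out of reach is approached as far as the arm can. A call with a gripper value outside its range is refused whole. The fingers move at their own pace and stop on an object; the grip force is fixed at half the most. Time passes only in rows, so rows that do not move let the fingers close. It gives the time, the measured TCP pose, the force and the opening at its end, in the units of the state.
- ctrl.read_state(): the state, without advancing time (a new reading comes with each control period).
- get_image(name): name is "side" or "top" or "wrist"; returns the picture (420x560x3 uint8, blue, green, red); there is no depth.
- camera_params(name): a dict with "fx", "fy", "cx", "cy" (pixels), "eye" and "orientation" of the camera in the world. Camera axes: x right, y up, looking along -z (the intrinsics and any distortion apply to the point x, -y, -z); pixel columns grow to the right and rows downward; lengths in mm; the calibration is good to about 2 mm. A picture is of the moment at which its call begins: read the wrist's pose just before it. camera_params takes no time and is no camera call; for the wrist camera it gives the pose at the moment of the call.
- ctrl.finish_job(): hands the job in, once; it reports no verdict.
The state is a dict: "clock": time; "qpos": joint angles; "qd": joint speeds; "tau": joint torques, N m; "eef_pos": TCP position; "tool_rot": TCP orientation; "force": force on the tool from outside, world axes, zero at the start; "torque": the same for the moment, N m; "width": finger opening in mm.
Only numpy, scipy, OpenCV 4.12 (cv2) and the standard library are available. Lean on these libraries where they do the work, as an engineer would, in place of code of your own. Each camera call takes 0.05 s, during which the arm holds its last target.

## Working session

There is one attempt and no reset: what is moved stays moved. The work goes in short steps, Python scripts to look and compute and a shell command to move; the robot and the scene stay as the last step left them, time stands still between calls to the robot, and variables do not carry over. Pictures are saved under pics/ and viewed, and the job is handed in when it is done.

```bash
mkdir -p pics; python3 - <<'E'
from cell import ctrl,get_image,camera_params
import cv2
s=ctrl.read_state()
print(s)
for n in("side","top","wrist"):
    p=camera_params(n);print(n,p)
    cv2.imwrite(f"pics/{n}0.png",get_image(n))
E
```

```text
{'clock': 0.0, 'qpos': array([ 1.18321574,  0.62933669,  0.03844872,  1.51834666, -0.02703824,
        0.99627969, -0.0199945 ]), 'qd': array([ 0.00058378,  0.00082068, -0.00022556,  0.00163146,  0.0005518 ,
       -0.00022156, -0.00167442]), 'tau': array([-2.71275303e-04, -5.63405335e+01,  1.22609988e+00, -1.93444866e+01,
        1.09981195e-02,  1.05622484e-02,  8.81416113e-07]), 'eef_pos': array([ 205.41458122, -616.06536504,  238.40211634]), 'tool_rot': array([3.13906701, 1.56894369, 1.89003096]), 'force': array([-0.6512239 ,  0.17015271, -0.36549458]), 'torque': array([ 0.00981073,  0.01335134, -0.03090328]), 'width': 85.69289908875791}
side {'fx': 497.37671689372695, 'fy': 497.37671689372695, 'cx': 275.86869762897976, 'cy': 212.2925452686783, 'eye': array([ 121.94850196,  746.15008926, 1120.66083582]), 'orientation': array([ 0.69615066,  0.00270186, -2.63428984])}
top {'fx': 396.3904583118575, 'fy': 396.3904583118575, 'cx': 280.38047323463303, 'cy': 204.89222554443015, 'eye': array([ 454.81520155,   16.11439854, 1060.05476514]), 'orientation': array([ 0.10702323,  0.02193131, -1.5597642 ])}
wrist {'fx': 347.1763156233948, 'fy': 347.1763156233948, 'cx': 276.34259192772106, 'cy': 204.71834987130546, 'eye': array([ 272.58806109, -593.33857712,  372.41849926]), 'orientation': array([-2.83740293e-01,  1.37979697e-04, -1.24863909e+00])}
```

View pics/side0.png

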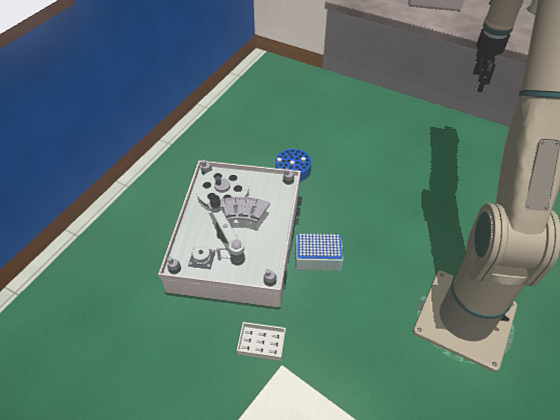

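View pics/top0.png

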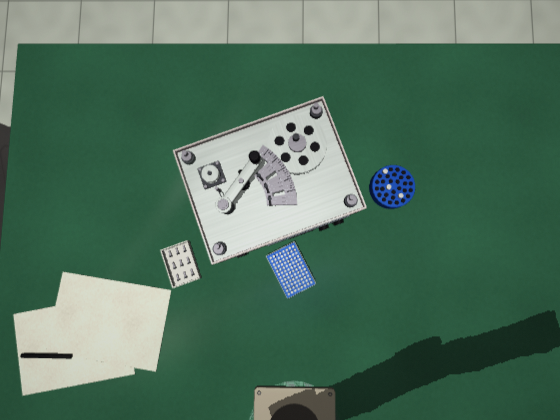

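```bash
cat > h.py <<'E'
import numpy as np,cv2
from scipy.spatial.transform import Rotation as R
from cell import ctrl,get_image,camera_params
def ray(p,u,v):
    d=np.array([(u-p['cx'])/p['fx'],-(v-p['cy'])/p['fy'],-1.])
    return p['eye'],R.from_euler('xyz',p['orientation']).apply(d)
def onz(p,u,v,z):
    e,d=ray(p,u,v);return e+d*(z-e[2])/d[2]
def proj(p,X):
    c=R.from_euler('xyz',p['orientation']).inv().apply(np.asarray(X,float)-p['eye'])
    return p['cx']+p['fx']*c[0]/-c[2],p['cy']-p['fy']*c[1]/-c[2]
def tri(a,b):
    (e1,d1),(e2,d2)=a,b
    d1=d1/np.linalg.norm(d1);d2=d2/np.linalg.norm(d2)
    t=np.linalg.lstsq(np.c_[d1,-d2],e2-e1,rcond=None)[0]
    A=e1+t[0]*d1;B=e2+t[1]*d2
    return (A+B)/2,np.linalg.norm(A-B)
E
python3 - <<'E'
import cv2
a=cv2.imread('pics/top0.png')[90:270,165:375]
b=cv2.imread('pics/side0.png')[155:310,155:305]
cv2.imwrite('pics/topc.png',cv2.resize(a,None,fx=3.3,fy=3.3,interpolation=2))
cv2.imwrite('pics/sidec.png',cv2.resize(b,None,fx=3.8,fy=3.8,interpolation=2))
E
```

```text
(no output)
```

View pics/topc.png

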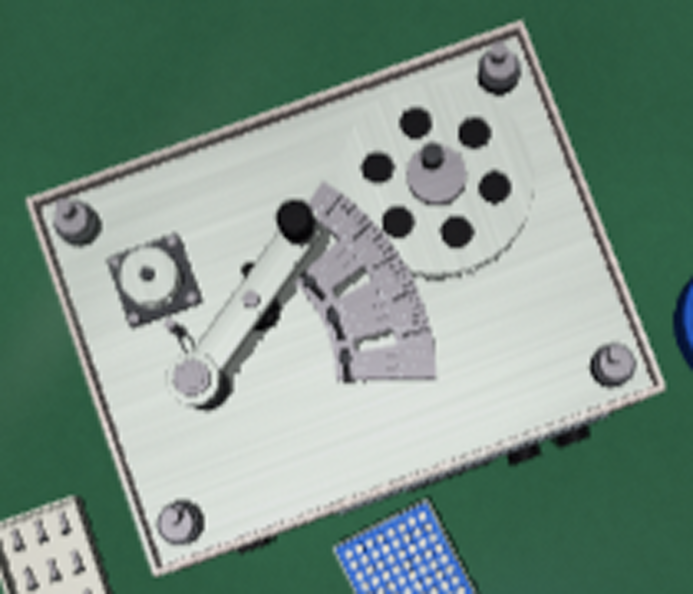

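View pics/sidec.png

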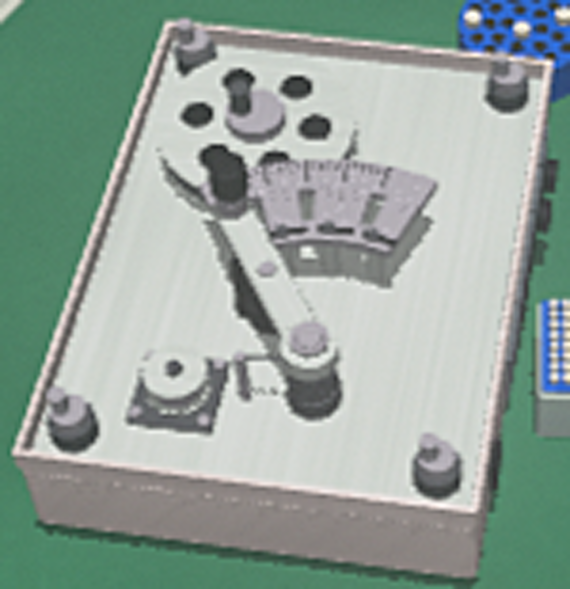

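```bash
python3 - <<'E'
from h import *
pt=camera_params('top');ps=camera_params('side')
T=lambda x,y:(165+(x+.5)/3.3-.5,90+(y+.5)/3.3-.5)
S=lambda x,y:(155+(x+.5)/3.8-.5,155+(y+.5)/3.8-.5)
c=np.array([onz(pt,*T(*q),100)[:2] for q in[(35,200),(521,25),(660,385),(157,572)]])
print(c,[np.linalg.norm(c[i]-c[i-1]) for i in range(4)])
for a,b in((0,1),(3,2)):
    d=c[b]-c[a];print('y axis right dir yaw',np.degrees(np.arctan2(d[1],d[0]))+90)
for a,b in((3,0),(2,1)):
    d=c[b]-c[a];print('x axis yaw',np.degrees(np.arctan2(d[1],d[0])))
# dark mask knob
g=get_image('top');m=(g.max(2)<45).astype(np.uint8)
n,l,st,ce=cv2.connectedComponentsWithStats(m)
for i in range(1,n):
    if 20<st[i,4]<400 and abs(ce[i][0]-255)<30 and abs(ce[i][1]-157)<30:print('top',st[i],ce[i])
g=get_image('side');m=(g.max(2)<50).astype(np.uint8)
n,l,st,ce=cv2.connectedComponentsWithStats(m)
for i in range(1,n):
    if 20<st[i,4]<600 and abs(ce[i][0]-215)<30 and abs(ce[i][1]-200)<30:print('side',st[i],ce[i])
print(tri(ray(pt,*T(296,222)),ray(ps,*S(228,178))))
k=onz(pt,*T(296,222),178);print('knob',k)
for z in(144,150):
  p=onz(pt,*T(192,378),z);p2=onz(ps,*S(308,335),z);d=k-p;print('piv',p,p2,np.hypot(*d[:2]),np.degrees(np.arctan2(d[1],d[0])))
print(tri(ray(pt,*T(192,378)),ray(ps,*S(308,335))))
for z in(115,125,135):
  for q in((372,340),(350,285)):print(z,onz(pt,*T(*q),z))
E
```

```text
[[ 692.1740589   301.40830598]
 [ 829.75507236  -64.25153577]
 [ 556.04004078 -166.06111534]
 [ 415.65143082  200.88681946]] [np.float64(294.22666957973706), np.float64(390.6861337876633), np.float64(292.0361433238799), np.float64(392.88643226435187)]
y axis right dir yaw 20.619014913154643
y axis right dir yaw 20.93607840630051
x axis yaw 19.977214279138263
x axis yaw 20.402918650376623
top [275 137   9   8  56] [278.82142857 140.42857143]
top [249 151  11  13 108] [254.21296296 156.81481481]
top [281 153   9   9  56] [284.875      156.96428571]
top [242 181   8   9  32] [246.03125 185.53125]
(array([661.08533391,  97.95297896, 172.00038947]), np.float64(2.6638630963464074))
knob [658.44193097  96.8561999  178.        ]
piv [553.49249705 171.58188484 144.        ] [559.41203846 165.93714648 144.        ] 128.83443510474703 -35.451477591800014
piv [552.84617786 170.56359974 150.        ] [556.72453311 169.50161587 150.        ] 128.77594443369236 -34.91561149974903
(array([553.94727351, 170.736526  , 152.86153571]), np.float64(3.068012502203439))
115 [585.62831092  45.51515794 115.        ]
115 [626.17457771  62.12749623 115.        ]
125 [584.24412542  45.20405682 125.        ]
125 [624.36135606  61.64061336 125.        ]
135 [582.85993993  44.8929557  135.        ]
135 [622.54813441  61.15373049 135.        ]
```

View pics/wrist0.png

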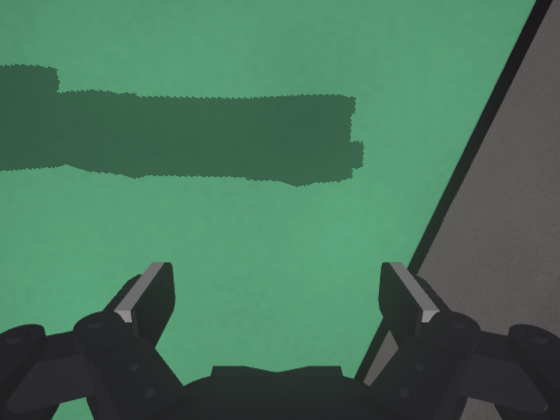

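```bash
cat >> h.py <<'E'
def tool():
    s=ctrl.read_state();return s,R.from_euler('xyz',s['tool_rot'])
def goto(P,zyaw=None):
    s,r=tool();d=np.asarray(P,float)-s['eef_pos'];print('clock',round(s['clock'],2),'pos',s['eef_pos'].round(1),'delta tool',r.inv().apply(d).round(1),'F',s['force'].round(1),'w',round(s['width'],1))
    M=r.as_matrix();print('tool z yaw',np.degrees(np.arctan2(M[1,2],M[0,2])).round(1),'x',M[:,0].round(3))
    if zyaw is not None:
        z=np.array([np.cos(np.radians(zyaw)),np.sin(np.radians(zyaw)),0]);x=np.array([0,0,-1.]);T=R.from_matrix(np.c_[x,np.cross(z,x),z])
        print('rotvec',(r.inv()*T).as_rotvec().round(3))
E
python3 - <<'E'
from h import *
goto([600,60,290],55.5);goto([600,60,290],-124.5)
E
```

```text
clock 0.25 pos [ 205.5 -616.4  238.9] delta tool [ -50.7  588.1 -516.9] F [-0.4  1.   0.4] w 85.6
tool z yaw -71.6 x [-0.     0.001 -1.   ]
rotvec [-2.218e+00 -0.000e+00 -1.000e-03]
clock 0.25 pos [ 205.5 -616.4  238.9] delta tool [ -50.7  588.1 -516.9] F [-0.4  1.   0.4] w 85.6
tool z yaw -71.6 x [-0.     0.001 -1.   ]
rotvec [ 0.924 -0.001  0.   ]
```

```bash
python3 -m handwheel '1 -5 29 -26 0 0 0;1 -5 29 -26 0 0 0;1 -5 29 -26 0 0 0;1 -5 29 -26 0 0 0;1 -5 29 -26 0 0 0;1 -5 29 -26 0 0 0;1 -5 29 -26 0 0 0;1 -5 29 -26 0 0 0;1 -5 29 -26 0 0 0;1 -5 29 -26 0 0 0'
python3 - <<'E'
from h import *
goto([600,60,290],55.5);print(ctrl.read_state()['qpos'])
E
```

```text
clock: 1.25
eef_pos: [401.2, -271.6, 287.8]
tool_rot: [-1.355, 1.567, -2.616]
force: [1.2, 0.4, 0.0]
width: 85.5
clock 1.25 pos [ 401.2 -271.6  287.8] delta tool [  -3.4  290.2 -255.5] F [1.2 0.4 0. ] w 85.5
tool z yaw -72.3 x [-0.003 -0.002 -1.   ]
rotvec [-2.231 -0.003  0.003]
[ 0.53733587  0.33305986 -0.00304802  1.89958285  0.00514085  0.91067688
 -0.73055664]
```

```bash
python3 -m handwheel '1 0 29 -26 0 0 0;1 0 29 -26 0 0 0;1 0 29 -26 0 0 0;1 0 29 -26 0 0 0;1 0 29 -26 0 0 0;1 0 29 -26 0 0 0;1 0 29 -26 0 0 0;1 0 29 -26 0 0 0;1 0 29 -26 0 0 0;1 0 29 -26 0 0 0'
python3 -m handwheel '1 0 0 0 -0.15 0 0;1 0 0 0 -0.15 0 0;1 0 0 0 -0.15 0 0;1 0 0 0 -0.15 0 0;1 0 0 0 -0.15 0 0;1 0 0 0 -0.15 0 0;1 0 0 0 -0.15 0 0;1 0 0 0 -0.15 0 0;1 0 0 0 -0.15 0 0;1 0 0 0 -0.15 0 0'
python3 -m handwheel '1 0 0 0 -0.15 0 0;1 0 0 0 -0.15 0 0;1 0 0 0 -0.15 0 0;1 0 0 0 -0.15 0 0;1 0 0 0 -0.15 0 0'
python3 - <<'E'
from h import *
goto([600,60,290],55.5);print(ctrl.read_state()['qpos'])
print(camera_params('wrist'))
cv2.imwrite('pics/wrist1.png',get_image('wrist'))
E
```

```text
clock: 2.25
eef_pos: [605.1, 78.7, 288.7]
tool_rot: [-0.029, 1.566, -1.292]
force: [0.8, -0.8, 0.1]
width: 85.8
clock: 3.25
eef_pos: [606.0, 89.0, 286.3]
tool_rot: [-2.152, 1.57, -1.909]
force: [-1.0, 0.0, -0.4]
width: 85.5
clock: 3.75
eef_pos: [605.7, 87.8, 285.7]
tool_rot: [-3.135, 1.568, -2.142]
force: [0.4, -0.0, 0.4]
width: 85.3
clock 3.75 pos [605.7  87.8 285.7] delta tool [ -4.2 -10.4 -26.4] F [ 0.4 -0.   0.4] w 85.3
tool z yaw 56.9 x [-0.002 -0.002 -1.   ]
rotvec [ 0.025 -0.003  0.   ]
[ 0.21326199  0.60123086 -0.67660852  1.55625721  0.40425297  1.12991855
  0.4400874 ]
{'fx': 347.1763156233948, 'fy': 347.1763156233948, 'cx': 276.34259192772106, 'cy': 204.71834987130546, 'eye': array([546.05203654, 127.42213393, 419.63453084]), 'orientation': array([-0.28440796,  0.00404466,  0.9935859 ])}
```

View pics/wrist1.png

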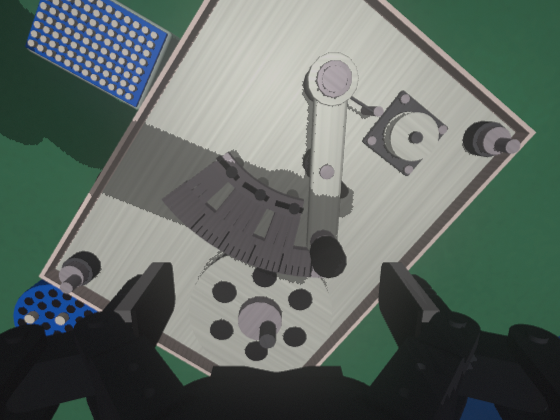

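```bash
python3 - <<'E'
import cv2
a=cv2.imread('pics/wrist1.png')[40:290,150:390]
a=cv2.convertScaleAbs(a,alpha=1.5,beta=15)
cv2.imwrite('pics/w1c.png',cv2.resize(a,None,fx=2.4*1,fy=2.4,interpolation=2))
E
```

```text
(no output)
```

View pics/w1c.png

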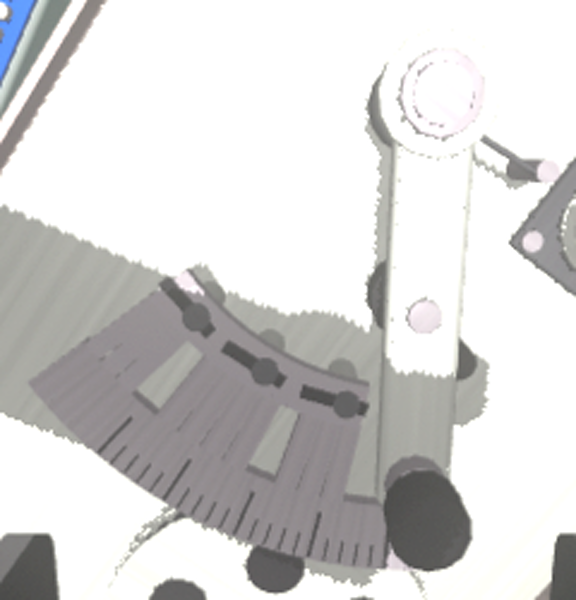

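```bash
python3 - <<'E'
from h import *
p=camera_params('wrist');pt=camera_params('top');ps=camera_params('side')
C=lambda x,y:(150+(x+.5)/2.4-.5,40+(y+.5)/2.4-.5)
T=lambda x,y:(165+(x+.5)/3.3-.5,90+(y+.5)/3.3-.5)
S=lambda x,y:(155+(x+.5)/3.8-.5,155+(y+.5)/3.8-.5)
print('piv',tri(ray(p,*C(441,94)),ray(pt,*T(192,378))),tri(ray(p,*C(441,94)),ray(ps,*S(308,335))))
print('knob',tri(ray(p,*C(430,519)),ray(pt,*T(296,220))), onz(p,*C(430,519),188))
print('slot40',tri(ray(p,*C(171,377)),ray(pt,*T(374,340))),'slot20',tri(ray(p,*C(274,443)),ray(pt,*T(350,285))))
piv=np.array([552.8,171.])
for z in(110,118,126):
  for n,q in dict(n40=(171,377),n20=(274,443),t40=(115,433),t30=(177,473),t20=(244,512),t10=(316,530)).items():
    d=onz(p,*C(*q),z)[:2]-piv;print(z,n,np.hypot(*d).round(1),np.degrees(np.arctan2(d[1],d[0])).round(2))
E
```

```text
piv (array([553.65464236, 171.71217182, 142.58282115]), np.float64(0.2185376055104104)) (array([554.43134437, 170.57651673, 152.66405003]), np.float64(2.403443853833488))
knob (array([661.7910985 ,  98.16834727, 172.72984681]), np.float64(2.1092835558383785)) [655.34726877 100.65956733 188.        ]
slot40 (array([584.11998753,  43.62892764, 129.25797471]), np.float64(0.8990680885113415)) slot20 (array([623.83399324,  61.55960227, 132.78916966]), np.float64(1.8358254912972145))
110 n40 137.3 -75.52
110 n20 138.5 -55.64
110 t40 169.6 -76.0
110 t30 168.1 -66.18
110 t20 170.5 -55.63
110 t10 169.2 -45.46
118 n40 134.8 -75.71
118 n20 135.8 -55.97
118 t40 166.3 -76.16
118 t30 164.8 -66.39
118 t20 167.0 -55.9
118 t10 165.5 -45.78
126 n40 132.3 -75.91
126 n20 133.1 -56.32
126 t40 163.0 -76.32
126 t30 161.4 -66.62
126 t20 163.4 -56.18
126 t10 161.8 -46.12
```

```bash
python3 - <<'E'
from h import *
goto([660.4,97.7,215],55.5)
E
```

```text
clock 3.8 pos [605.6  87.6 285.5] delta tool [ 70.4 -40.6  38.3] F [ 0.8 -0.4 -0.2] w 85.6
tool z yaw 57.2 x [-0.002 -0.002 -1.   ]
rotvec [ 0.03  -0.003 -0.   ]
```

```bash
python3 -m handwheel '1 10 -10 10 0.03 0 0;1 20 -10 10 0 0 0;1 20 -10 10 0 0 0;1 20 -10 8 0 0 0;1 0 0 0 0 0 0'
python3 - <<'E'
from h import *
goto([660.4,97.7,164],55.5)
cv2.imwrite('pics/wrist2.png',get_image('wrist'))
E
```

```text
clock: 4.3
eef_pos: [665.2, 95.6, 210.6]
tool_rot: [-2.462, 1.567, -1.517]
force: [-0.6, 0.1, -0.7]
width: 85.5
clock 4.3 pos [665.2  95.6 210.6] delta tool [46.6  5.2 -1. ] F [-0.6  0.1 -0.7] w 85.5
tool z yaw 54.2 x [ 0.    -0.004 -1.   ]
rotvec [-0.023 -0.003  0.002]
```

View pics/wrist2.png

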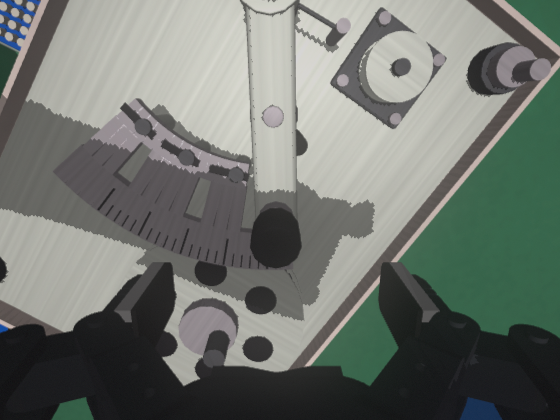

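```bash
python3 - <<'E'
from h import *
p=camera_params('wrist');print(onz(p,275,240,188),onz(p,275,236,180))
E
python3 -m handwheel '1 20 3 0 -0.02 0 0;1 15 2 0 0 0 0;1 8 0 0 0 0 0;1 0 0 0 0 0 0'
python3 - <<'E'
from h import *
goto([660.4,97.7,164],55.5)
cv2.imwrite('pics/wrist3.png',get_image('wrist'))
E
```

```text
[658.72175209 100.01171174 188.        ] [659.56270715  99.33805172 180.        ]
clock: 4.75
eef_pos: [662.4, 100.5, 171.2]
tool_rot: [-1.372, 1.564, -0.412]
force: [-0.5, -0.7, 0.6]
width: 85.2
clock 4.75 pos [662.4 100.5 171.2] delta tool [ 7.2  0.1 -3.4] F [-0.5 -0.7  0.6] w 85.2
tool z yaw 55.0 x [ 0.006 -0.003 -1.   ]
rotvec [-0.009  0.001  0.007]
```

View pics/wrist3.png

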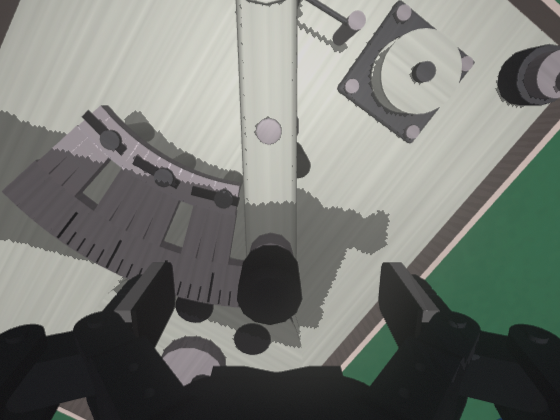

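```bash
python3 -m handwheel '1 4 0 -3 0 0 0;1 3 0 0 0 0 0;0 0 0 0 0 0 0;0 0 0 0 0 0 0;0 0 0 0 0 0 0;0 0 0 0 0 0 0'
python3 - <<'E'
from h import *
goto([660.4,97.7,164],55.5)
cv2.imwrite('pics/wrist4.png',get_image('wrist'))
E
```

```text
clock: 5.4
eef_pos: [663.0, 98.1, 168.1]
tool_rot: [-1.073, 1.558, -0.116]
force: [-0.2, 0.3, 0.4]
width: 42.6
clock 5.4 pos [663.   98.1 168.1] delta tool [ 4.   1.9 -1.9] F [-0.2  0.3  0.4] w 42.6
tool z yaw 54.9 x [ 0.013 -0.002 -1.   ]
rotvec [-0.011  0.006  0.012]
```

View pics/wrist4.png

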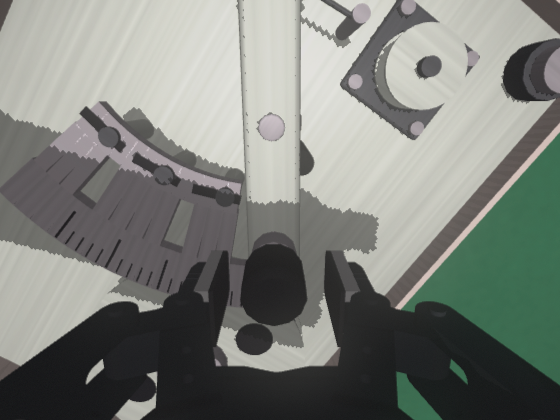

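```bash
python3 -m handwheel '0 5 2 -1.5 0 0 0.01;-1 0 0 0 0 0 0;-1 0 0 0 0 0 0;-1 0 0 0 0 0 0;-1 0 0 0 0 0 0'
python3 - <<'E'
from h import *
goto([660.4,97.7,164],55.5)
cv2.imwrite('pics/wrist5.png',get_image('wrist'))
E
```

```text
clock: 5.95
eef_pos: [660.6, 98.4, 163.2]
tool_rot: [-0.135, 1.564, 0.823]
force: [0.4, 0.5, 0.9]
width: 24.3
clock 5.95 pos [660.6  98.4 163.2] delta tool [-0.9 -0.2 -0.7] F [0.4 0.5 0.9] w 24.3
tool z yaw 54.9 x [ 0.005  0.005 -1.   ]
rotvec [-0.011  0.007  0.001]
```

View pics/wrist5.png

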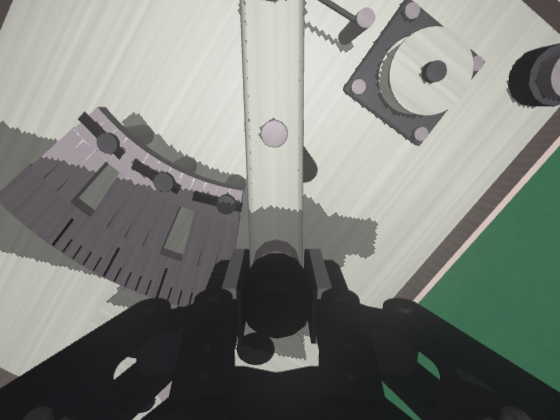

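```bash
python3 -m handwheel '-1 -3 0 0 0 0 0;-1 -3 0 0 0 0 0;-1 -3 0 0 0 0 0;-1 0 0 0 0 0 0'
python3 - <<'E'
from h import *
goto([660.4,97.7,173],55.5)
cv2.imwrite('pics/wrist6.png',get_image('wrist'))
E
```

```text
clock: 6.4
eef_pos: [660.3, 98.3, 168.0]
tool_rot: [0.29, 1.564, 1.248]
force: [3.3, 2.2, -10.3]
width: 24.2
clock 6.4 pos [660.3  98.3 168. ] delta tool [-5.  -0.5 -0.4] F [  3.3   2.2 -10.3] w 24.2
tool z yaw 54.9 x [ 0.002  0.006 -1.   ]
rotvec [-0.01   0.007 -0.002]
```

View pics/wrist6.png

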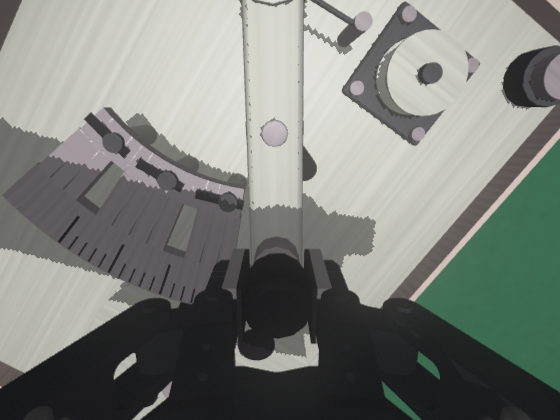

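```bash
python3 -m handwheel '-1 -4 0 0 0 0 0;-1 -4 0 0 0 0 0'; python3 -m handwheel '-1 -1.5 0 0 0 0 0;-1 -1.5 0 0 0 0 0'
python3 - <<'E'
from h import *
goto([660.4,97.7,173],55.5)
E
```

```text
clock: 6.65
eef_pos: [660.1, 98.2, 174.5]
tool_rot: [0.476, 1.564, 1.434]
force: [4.3, 2.2, -12.7]
width: 24.4
clock: 6.85
eef_pos: [659.5, 97.7, 175.6]
tool_rot: [0.746, 1.564, 1.704]
force: [7.2, 1.6, -23.6]
width: 24.3
clock 6.85 pos [659.5  97.7 175.6] delta tool [ 2.6 -0.7  0.5] F [  7.2   1.6 -23.6] w 24.3
tool z yaw 54.9 x [-0.001  0.007 -1.   ]
rotvec [-0.011  0.005 -0.005]
```

```bash
cat >> h.py <<'E'
PIV=np.array([553.3,171.3])
def arc():
    s,r=tool();d=s['eef_pos'][:2]-PIV;a=np.degrees(np.arctan2(d[1],d[0]));M=r.as_matrix();y=np.degrees(np.arctan2(M[1,2],M[0,2]))
    print('clock',round(s['clock'],2),'r',np.hypot(*d).round(1),'ang',(-a-34.5).round(2),'rad',np.radians(-a-34.5).round(3),'toolturn',(55.5-y).round(1),'z',s['eef_pos'][2].round(1),'F',s['force'].round(1),'Ftool xyz',r.inv().apply(s['force']).round(1),'w',round(s['width'],1),'tilt',M[:2,0].round(3))
E
python3 -m handwheel '-1 1 0 -3 0.02 0 0;-1 0 0 -5 0.035 0 0;-1 -0.5 0.1 -5 0.04 0 0;-1 -0.5 0.1 -5 0.04 0 0'
python3 -c "from h import *;arc()"
```

```text
clock: 7.25
eef_pos: [649.2, 84.5, 174.3]
tool_rot: [0.667, 1.561, 1.485]
force: [4.6, 1.1, -13.6]
width: 24.2
clock 7.25 r 129.4 ang 7.64 rad 0.133 toolturn 8.6 z 174.3 F [  4.6   1.1 -13.6] Ftool xyz [13.6 -2.7  3.8] w 24.2 tilt [0.001 0.009]
```

```bash
python3 -m handwheel '-1 -0.3 0.1 -6 0.045 0 0;-1 -0.5 0.2 -6 0.045 0 0;-1 -0.5 0.2 -6 0.045 0 0;-1 -0.5 0.2 -6 0.045 0 0;-1 -0.5 0.2 -6 0.045 0 0'
python3 -c "from h import *;arc()"
```

```text
clock: 7.75
eef_pos: [626.4, 64.7, 175.5]
tool_rot: [0.743, 1.56, 1.328]
force: [6.6, 3.0, -17.3]
width: 24.5
clock 7.75 r 129.2 ang 21.08 rad 0.368 toolturn 22.0 z 175.5 F [  6.6   3.  -17.3] Ftool xyz [17.4 -1.3  7.1] w 24.5 tilt [0.003 0.01 ]
```

```bash
python3 -m handwheel '-1 1 0.1 -6 0.045 0 0;-1 0 0.2 -6 0.045 0 0;-1 -0.2 0.2 -6 0.045 0 0;-1 -0.2 0.2 -6 0.045 0 0'
python3 -c "from h import *;arc()"
```

```text
clock: 8.15
eef_pos: [606.0, 53.3, 174.9]
tool_rot: [0.681, 1.558, 1.08]
force: [5.7, 2.9, -13.6]
width: 24.3
clock 8.15 r 129.2 ang 31.44 rad 0.549 toolturn 32.6 z 174.9 F [  5.7   2.9 -13.6] Ftool xyz [13.6  0.3  6.2] w 24.3 tilt [0.006 0.011]
```

```bash
python3 -m handwheel '-1 0.3 0.1 -5 0.03 0 0;-1 0 0.1 -3 0.02 0 0;-1 0 0 -1 0 0 0'
python3 - <<'E'
from h import *
arc()
cv2.imwrite('pics/wrist7.png',get_image('wrist'))
g=get_image('top')[110:250,195:335];cv2.imwrite('pics/top7.png',cv2.resize(g,None,fx=4,fy=4,interpolation=2))
arc()
E
```

```text
clock: 8.45
eef_pos: [598.8, 50.5, 175.4]
tool_rot: [0.532, 1.555, 0.878]
force: [7.5, 2.3, -16.2]
width: 24.3
clock 8.45 r 129.1 ang 34.85 rad 0.608 toolturn 35.7 z 175.4 F [  7.5   2.3 -16.2] Ftool xyz [16.3 -0.5  7.6] w 24.3 tilt [0.01  0.013]
clock 8.55 r 129.2 ang 34.82 rad 0.608 toolturn 35.7 z 175.4 F [  6.3   1.1 -15.2] Ftool xyz [15.2 -1.3  6.1] w 24.4 tilt [0.01  0.013]
```

View pics/wrist7.png

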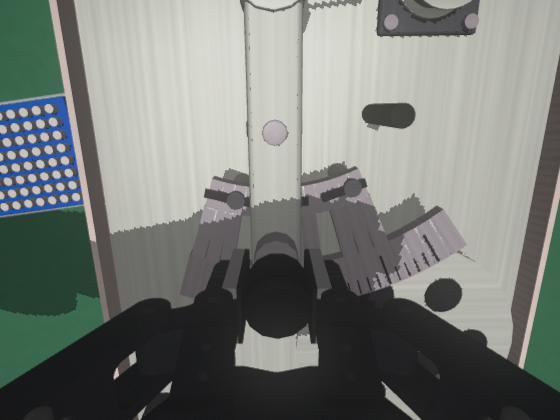

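View pics/top7.png

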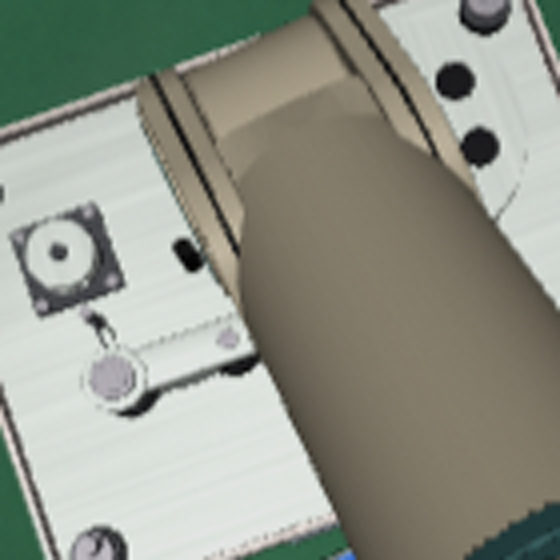

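```bash
python3 -m handwheel '-1 1 0 -2 0.02 0 0;-1 1 0 -2 0.01 0 0;-1 1 0 -1 0 0 0'
python3 -c "from h import *;arc()"
python3 -m handwheel '-1 1 0 -0.3 0 0 0'
python3 -c "from h import *;arc()"
```

```text
clock: 8.85
eef_pos: [595.5, 49.3, 173.1]
tool_rot: [0.469, 1.552, 0.785]
force: [6.8, 2.0, -11.6]
width: 24.2
clock 8.85 r 129.1 ang 36.42 rad 0.636 toolturn 37.4 z 173.1 F [  6.8   2.  -11.6] Ftool xyz [11.7 -0.3  6.9] w 24.2 tilt [0.013 0.013]
clock: 8.95
eef_pos: [595.7, 49.3, 172.5]
tool_rot: [0.44, 1.551, 0.756]
force: [5.7, 1.7, -12.6]
width: 24.6
clock 8.95 r 129.2 ang 36.34 rad 0.634 toolturn 37.4 z 172.5 F [  5.7   1.7 -12.6] Ftool xyz [12.7 -0.2  5.7] w 24.6 tilt [0.014 0.013]
```

```bash
python3 -m handwheel '-1 1 0 -0.3 0 0 0;-1 1 0 -0.3 0 0 0'
python3 -c "from h import *;arc()"
python3 -m handwheel '-1 0.7 0 -0.3 0 0 0;-1 0.7 0 -0.3 0 0 0'
python3 -c "from h import *;arc()"
```

```text
clock: 9.15
eef_pos: [595.8, 49.3, 171.2]
tool_rot: [0.402, 1.55, 0.719]
force: [5.6, 0.9, -12.1]
width: 24.2
clock 9.15 r 129.2 ang 36.29 rad 0.633 toolturn 37.3 z 171.2 F [  5.6   0.9 -12.1] Ftool xyz [12.2 -1.   5.4] w 24.2 tilt [0.015 0.013]
clock: 9.35
eef_pos: [595.9, 49.3, 170.5]
tool_rot: [0.371, 1.55, 0.688]
force: [5.7, 1.7, -11.0]
width: 24.0
clock 9.35 r 129.2 ang 36.27 rad 0.633 toolturn 37.3 z 170.5 F [  5.7   1.7 -11. ] Ftool xyz [11.1 -0.3  5.7] w 24.0 tilt [0.016 0.013]
```

```bash
for i in 1; do python3 -m handwheel '-1 0.7 0 -0.3 0 0 0'; done
python3 -c "from h import *;arc()"
python3 -m handwheel '-1 0.7 0 -0.3 0 0 0'
python3 -c "from h import *;arc()"
python3 -m handwheel '-1 0.7 0 -0.3 0 0 0'
python3 -c "from h import *;arc()"
```

```text
clock: 9.45
eef_pos: [595.9, 49.3, 170.2]
tool_rot: [0.357, 1.549, 0.674]
force: [4.9, 1.2, -11.4]
width: 24.1
clock 9.45 r 129.2 ang 36.26 rad 0.633 toolturn 37.3 z 170.2 F [  4.9   1.2 -11.4] Ftool xyz [11.5 -0.5  4.8] w 24.1 tilt [0.017 0.013]
clock: 9.55
eef_pos: [595.9, 49.3, 169.9]
tool_rot: [0.343, 1.549, 0.66]
force: [7.2, 1.7, -11.9]
width: 24.1
clock 9.55 r 129.2 ang 36.25 rad 0.633 toolturn 37.3 z 169.9 F [  7.2   1.7 -11.9] Ftool xyz [12.1 -0.7  7.2] w 24.1 tilt [0.017 0.013]
clock: 9.65
eef_pos: [595.9, 49.3, 169.6]
tool_rot: [0.329, 1.548, 0.647]
force: [5.9, 1.6, -10.5]
width: 24.1
clock 9.65 r 129.2 ang 36.25 rad 0.633 toolturn 37.3 z 169.6 F [  5.9   1.6 -10.5] Ftool xyz [10.6 -0.4  5.9] w 24.1 tilt [0.018 0.013]
```

```bash
python3 -m handwheel '-1 0.7 0 -0.3 0 0 0' >/dev/null
python3 -c "from h import *;arc()"
python3 -m handwheel '-1 0.7 0 -0.3 0 0 0'>/dev/null
python3 -c "from h import *;arc()"
```

```text
clock 9.75 r 129.2 ang 36.24 rad 0.632 toolturn 37.3 z 169.3 F [  4.8   1.6 -11. ] Ftool xyz [11.1 -0.   4.9] w 24.5 tilt [0.018 0.013]
clock 9.85 r 129.2 ang 36.2 rad 0.632 toolturn 37.3 z 169.2 F [ 5.5  1.5 -8.4] Ftool xyz [ 8.6 -0.4  5.5] w 24.4 tilt [0.019 0.013]
```

```bash
python3 -m handwheel '-0.38 0 0 -0.3 0 0 0;-0.36 0 0 -0.3 0 0 0;-0.34 0 0 -0.3 0 0 0'
python3 - <<'E'
from h import *
arc()
cv2.imwrite('pics/wrist8.png',get_image('wrist'))
arc()
E
```

```text
clock: 10.15
eef_pos: [599.0, 50.9, 173.5]
tool_rot: [0.187, 1.538, 0.506]
force: [5.1, 1.5, -2.2]
width: 28.4
clock 10.15 r 128.8 ang 34.72 rad 0.606 toolturn 37.2 z 173.5 F [ 5.1  1.5 -2.2] Ftool xyz [ 2.4 -0.2  5.2] w 28.4 tilt [0.029 0.016]
clock 10.2 r 128.7 ang 34.67 rad 0.605 toolturn 37.2 z 173.7 F [ 5.1  2.1 -1.5] Ftool xyz [1.7 0.4 5.5] w 27.9 tilt [0.029 0.016]
```

View pics/wrist8.png

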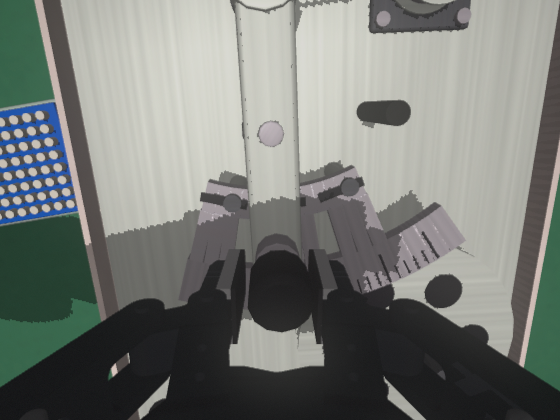

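```bash
python3 - <<'E'
from h import *
goto([595,49,173.5],17.5)
E
python3 -m handwheel '-0.34 0 0 -3 0 0.01 0;-0.34 0 0 -3 0 0.01 0'
python3 -c "
from h import *
arc();goto([595,49,173.5],17.5)"
```

```text
clock 10.2 pos [599.1  51.  173.7] delta tool [ 0.  -0.6 -4.5] F [ 5.1  2.1 -1.5] w 27.9
tool z yaw 18.3 x [ 0.029  0.016 -0.999]
rotvec [ 0.014  0.032 -0.006]
clock: 10.4
eef_pos: [596.4, 50.0, 175.4]
tool_rot: [0.264, 1.55, 0.584]
force: [6.4, 2.1, -6.0]
width: 28.2
clock 10.4 r 128.7 ang 35.94 rad 0.627 toolturn 37.2 z 175.4 F [ 6.4  2.1 -6. ] Ftool xyz [ 6.1 -0.1  6.7] w 28.2 tilt [0.017 0.011]
clock 10.4 pos [596.4  50.  175.4] delta tool [ 1.9 -0.5 -1.7] F [ 6.4  2.1 -6. ] w 28.2
tool z yaw 18.3 x [ 0.017  0.011 -1.   ]
rotvec [ 0.014  0.02  -0.005]
```

```bash
python3 -m handwheel '-0.34 2 0 -3 0 0.01 0;-0.34 1.5 0 -3 0 0.005 0' >/dev/null
python3 -c "
from h import *
arc()"
python3 -m handwheel '-0.34 1 0 -2.5 0.01 0.005 0' >/dev/null
python3 -c "
from h import *
arc()"
```

```text
clock 10.6 r 128.8 ang 36.12 rad 0.63 toolturn 37.2 z 175.4 F [ 6.8  1.6 -2.3] Ftool xyz [ 2.5 -0.7  6.9] w 28.2 tilt [0.015 0.01 ]
clock 10.7 r 128.7 ang 36.3 rad 0.634 toolturn 37.8 z 175.5 F [ 6.1  2.1 -4.5] Ftool xyz [4.6 0.2 6.4] w 28.1 tilt [0.015 0.009]
```

```bash
python3 -m handwheel '-0.34 2 0 -4 0.01 0 0' >/dev/null
python3 -c "
from h import *
arc()"
python3 -m handwheel '-0.34 2 0 -4 0 0 0' >/dev/null
python3 - <<'E'
from h import *
arc()
cv2.imwrite('pics/wrist9.png',get_image('wrist'))
arc()
E
```

```text
clock 10.8 r 128.6 ang 36.64 rad 0.639 toolturn 38.3 z 175.2 F [8.  1.6 3.6] Ftool xyz [-3.4 -0.8  8.2] w 28.3 tilt [0.022 0.011]
clock 10.9 r 128.7 ang 36.93 rad 0.644 toolturn 38.3 z 175.1 F [7.6 1.6 0.6] Ftool xyz [-0.4 -0.8  7.7] w 28.3 tilt [0.029 0.013]
clock 10.95 r 128.7 ang 37.13 rad 0.648 toolturn 38.3 z 175.1 F [6.2 1.3 0.6] Ftool xyz [-0.4 -0.6  6.3] w 28.3 tilt [0.029 0.013]
```

View pics/wrist9.png

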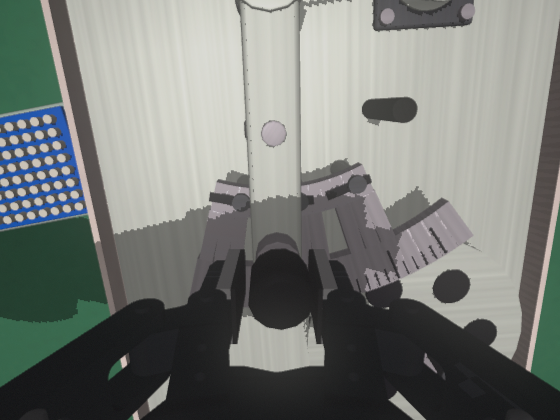

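```bash
python3 -m handwheel '-0.34 1 0 -4 0.01 0.01 0;-0.34 1 0 -4 0.01 0.01 0;-0.34 1 0 -4 0.01 0.01 0' >/dev/null
python3 -c "
from h import *
arc()"
```

```text
clock 11.25 r 128.9 ang 39.62 rad 0.691 toolturn 40.1 z 175.5 F [ 7.5  1.7 -2.9] Ftool xyz [ 3.  -0.3  7.6] w 28.0 tilt [0.015 0.007]
```

```bash
python3 -m handwheel '-0.34 1 0 -3 0.01 0.01 0' >/dev/null
python3 -c "
from h import *
arc()"
python3 -m handwheel '-0.34 1 0 -3 0.01 0.005 0' >/dev/null
python3 -c "
from h import *
arc()"
```

```text
clock 11.35 r 128.9 ang 40.06 rad 0.699 toolturn 40.7 z 175.5 F [ 7.4  1.7 -2.8] Ftool xyz [ 2.9 -0.3  7.5] w 28.2 tilt [0.009 0.006]
clock 11.45 r 128.8 ang 40.43 rad 0.706 toolturn 41.3 z 175.5 F [ 6.9  1.6 -4.2] Ftool xyz [ 4.2 -0.2  7.1] w 28.3 tilt [0.009 0.006]
```

```bash
python3 -m handwheel '-0.34 1.3 0 -3 0.01 0.005 0' >/dev/null
python3 - <<'E'
from h import *
arc()
g=get_image('wrist');cv2.imwrite('pics/wrist10.png',cv2.resize(g[150:350,150:400],None,fx=3,fy=3,interpolation=2))
E
```

```text
clock 11.55 r 128.7 ang 40.71 rad 0.711 toolturn 41.8 z 175.4 F [ 7.6  1.5 -1.9] Ftool xyz [ 2.  -0.3  7.7] w 28.4 tilt [0.01  0.006]
```

View pics/wrist10.png

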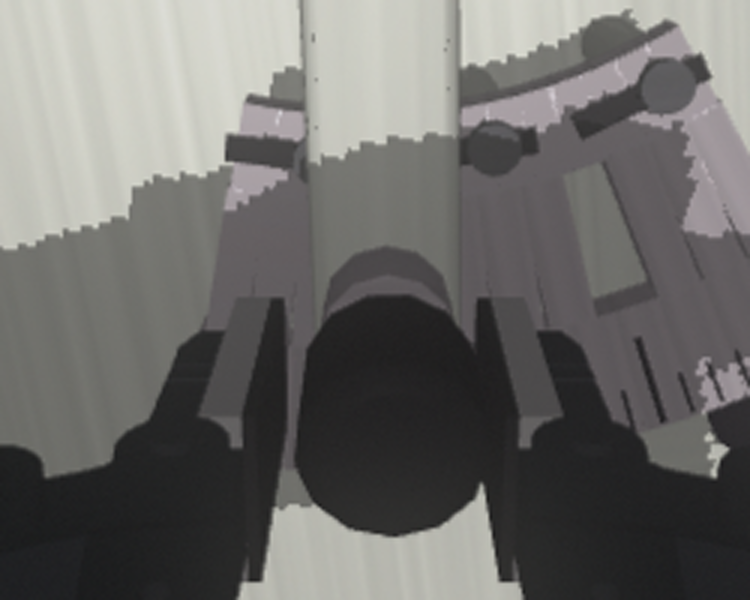

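```bash
for k in 1; do python3 -m handwheel '-0.34 1 0 -3 0.005 0.006 0' >/dev/null; python3 -c "
from h import *
arc()"; done
python3 -m handwheel '-0.34 1 0 -3 0 0.006 0' >/dev/null
python3 -c "
from h import *
arc()"
python3 -m handwheel '-0.34 1 0 -3 0 0.006 0' >/dev/null
python3 -c "
from h import *
arc()"
```

```text
clock 11.7 r 128.8 ang 41.14 rad 0.718 toolturn 42.2 z 175.4 F [ 6.4  1.1 -4.4] Ftool xyz [ 4.5 -0.5  6.4] w 28.3 tilt [0.008 0.005]
clock 11.8 r 128.8 ang 41.65 rad 0.727 toolturn 42.2 z 175.2 F [ 7.5  1.5 -4.5] Ftool xyz [ 4.6 -0.3  7.6] w 28.0 tilt [0.007 0.005]
clock 11.9 r 128.7 ang 42.1 rad 0.735 toolturn 42.2 z 175.3 F [ 6.1  0.7 -1.4] Ftool xyz [ 1.4 -0.7  6.1] w 28.2 tilt [0.005 0.005]
```

```bash
python3 - <<'E'
from h import *
g=get_image('wrist');cv2.imwrite('pics/wrist11.png',cv2.resize(g[150:350,150:400],None,fx=3,fy=3,interpolation=2))
arc()
E
```

```text
clock 11.95 r 128.8 ang 42.18 rad 0.736 toolturn 42.2 z 175.3 F [ 6.7  2.1 -2.4] Ftool xyz [2.4 0.5 7. ] w 28.1 tilt [0.005 0.004]
```

View pics/wrist11.png

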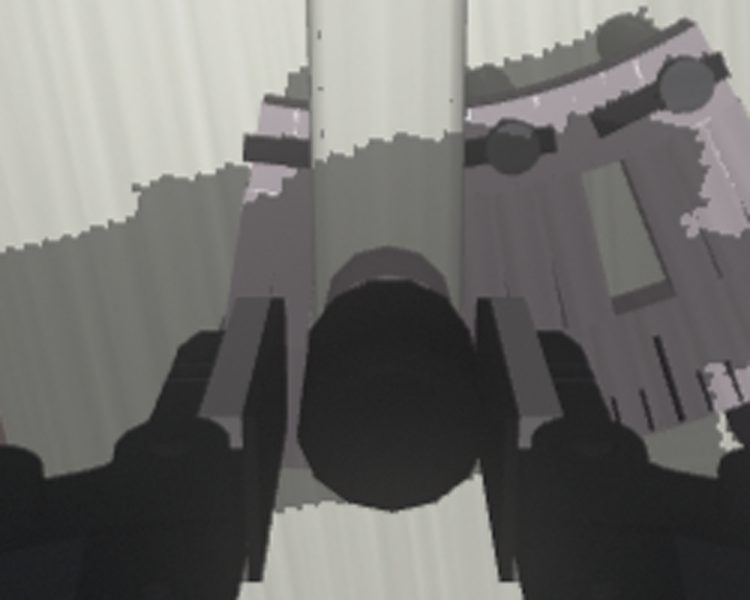

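```bash
python3 - <<'E'
from h import *
p=camera_params('wrist');s,r=tool();M=r.as_matrix()
k0=s['eef_pos'][:2]+M[:2,2]*1.0
rad=k0-PIV;k=PIV+rad/np.hypot(*rad)*130
th=np.linspace(0,6.28,60)
for lift in(6,4,2,0):
    o=[]
    for zz in(188+lift,160+lift):
        o.append(np.array([proj(p,[k[0]+13*np.cos(t),k[1]+13*np.sin(t),zz]) for t in th]))
    o=np.vstack(o);q=(o-[150,150])*3
    print(lift,q.min(0).round(),q.max(0).round())
E
```

```text
6 [286. 280.] [492. 550.]
4 [287. 275.] [491. 540.]
2 [288. 270.] [489. 531.]
0 [290. 265.] [487. 522.]
```

```bash
python3 -m handwheel '-0.34 0 0 0.5 0 0 0' >/dev/null
python3 -c "
from h import *
arc()"
python3 -m handwheel '-0.34 0 0 0.5 0 0 0' >/dev/null
python3 - <<'E'
from h import *
arc()
g=get_image('wrist');cv2.imwrite('pics/wrist12.png',cv2.resize(g[150:350,150:400],None,fx=3,fy=3,interpolation=2))
E
```

```text
clock 12.05 r 128.8 ang 41.9 rad 0.731 toolturn 42.2 z 176.0 F [ 0.5  0.6 -0.2] Ftool xyz [0.2 0.5 0.6] w 28.4 tilt [0.005 0.004]
clock 12.15 r 128.9 ang 41.94 rad 0.732 toolturn 42.2 z 176.4 F [ 1.4  0.4 -1.6] Ftool xyz [1.6 0.  1.5] w 28.5 tilt [0.005 0.004]
```

View pics/wrist12.png

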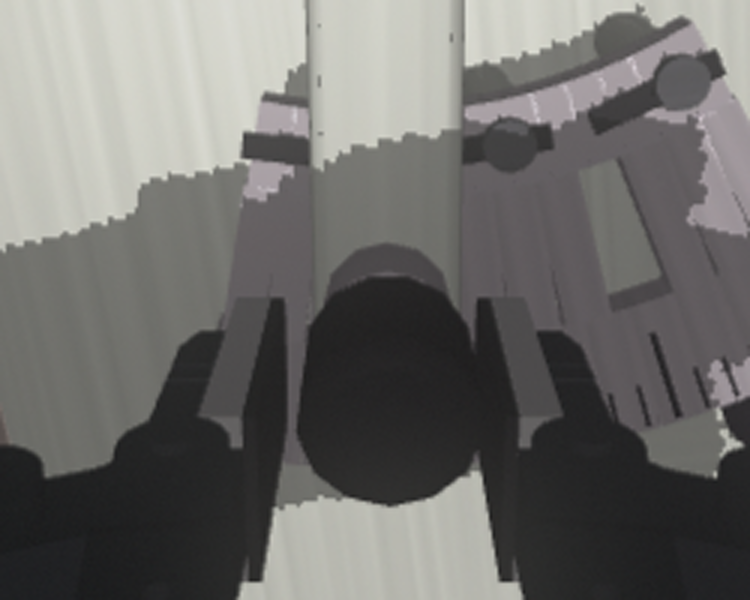

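```bash
python3 -m handwheel '-0.34 0 0 1 0 0 0;-0.34 0 0 0.7 0 0 0' >/dev/null
python3 - <<'E'
from h import *
arc()
g=get_image('wrist');cv2.imwrite('pics/wrist13.png',cv2.resize(g[150:350,150:400],None,fx=3,fy=3,interpolation=2))
E
```

```text
clock 12.4 r 129.1 ang 41.89 rad 0.731 toolturn 42.2 z 176.6 F [ 0.2 -0.1 -0.1] Ftool xyz [ 0.1 -0.2  0.2] w 28.1 tilt [0.001 0.002]
```

View pics/wrist13.png

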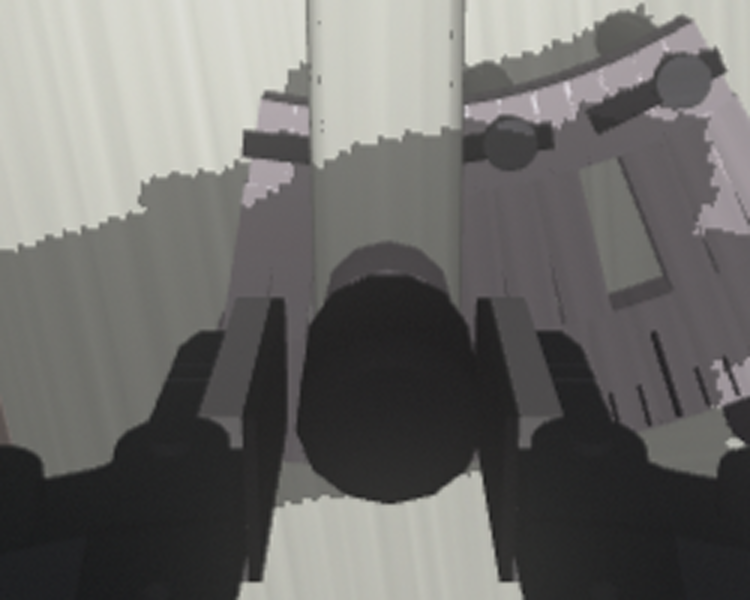

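```bash
python3 -m handwheel '-0.25 0 0 0 0 0 0;-0.15 0 0 0 0 0 0;0 0 0 0 0 0 0;0 0 0 0 0 0 0'
python3 - <<'E'
from h import *
arc()
g=get_image('wrist');cv2.imwrite('pics/wrist14.png',cv2.resize(g[150:350,150:400],None,fx=3,fy=3,interpolation=2))
E
```

```text
clock: 12.85
eef_pos: [582.6, 45.3, 176.2]
tool_rot: [2.013, 1.569, 2.245]
force: [-0.6, -0.8, -0.3]
width: 42.6
clock 12.85 r 129.3 ang 42.41 rad 0.74 toolturn 42.2 z 176.2 F [-0.6 -0.8 -0.3] Ftool xyz [ 0.3 -0.7 -0.8] w 42.6 tilt [-0.001  0.001]
```

View pics/wrist14.png

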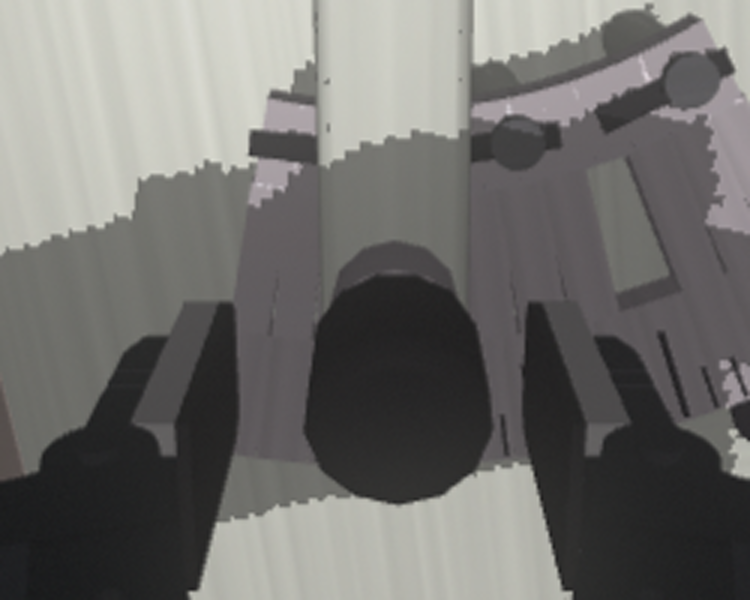

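```bash
python3 -m handwheel '0.3 0 0 0 0 0 0;0.5 -5 0 0 0 0 0;0.5 -15 0 0 0 0 0;0.5 -25 0 0 0 0 0;0.5 -30 0 0 0 0 0;0.5 -30 0 0 0 0 0;0.5 0 0 0 0 0 0'
python3 - <<'E'
from h import *
arc()
g=get_image('wrist');cv2.imwrite('pics/wrist15.png',g)
g=get_image('side');cv2.imwrite('pics/side15.png',cv2.resize(g[155:310,155:305],None,fx=3.8,fy=3.8,interpolation=2))
arc()
E
```

```text
clock: 13.6
eef_pos: [582.2, 45.5, 285.6]
tool_rot: [2.448, 1.567, 2.681]
force: [0.1, 0.2, -0.2]
width: 64.4
clock 13.6 r 129.1 ang 42.56 rad 0.743 toolturn 42.1 z 285.6 F [ 0.1  0.2 -0.2] Ftool xyz [0.2 0.2 0.2] w 64.4 tilt [-0.003  0.002]
clock 13.7 r 129.4 ang 43.58 rad 0.761 toolturn 42.1 z 282.0 F [-1.1  0.1 -0.1] Ftool xyz [ 0.1  0.3 -1.1] w 64.3 tilt [-0.01  0.  ]
```

View pics/wrist15.png

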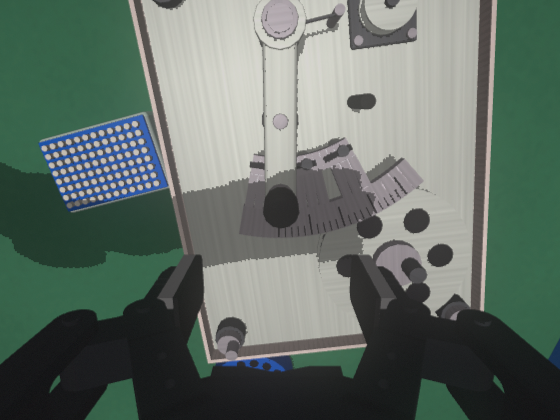

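View pics/side15.png

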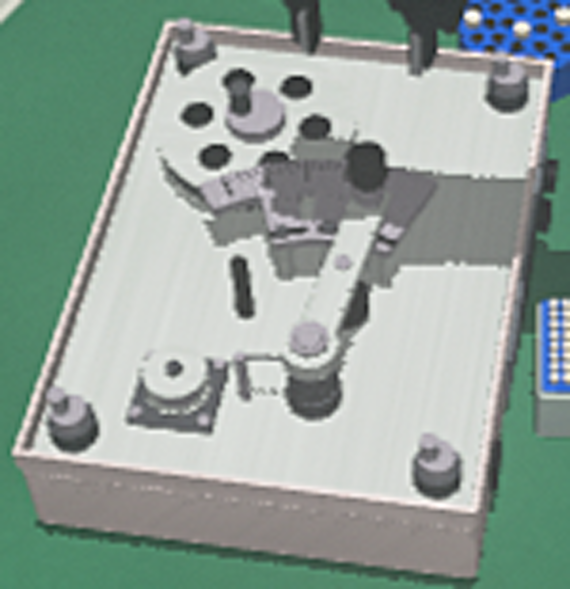

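```bash
python3 - <<'E'
from h import *
ps=camera_params('side')
arc();p=camera_params('wrist');g=get_image('wrist');gs=get_image('side')
def blob(g,u,v):
    m=(g.max(2)<42).astype(np.uint8);n,l,st,ce=cv2.connectedComponentsWithStats(m);i=l[v,u];return st[i],ce[i]
print('side',blob(gs,251,198));
pk=proj(p,[584.5,45.1,174]);print(pk);print('wrist',blob(g,int(pk[0]),int(pk[1])))
print(g[180:240:6,int(pk[0])].max(1))
a=np.radians(-76.1);k=PIV+130*np.array([np.cos(a),np.sin(a)]);th=np.linspace(0,6.28,60)
for q,n in((ps,'side'),(p,'wrist')):
  for lift in(0,3,6):
    o=np.array([proj(q,[k[0]+13*np.cos(t),k[1]+13*np.sin(t),z+lift]) for t in th for z in(160,188)]);print(n,lift,o.min(0).round(1),o.max(0).round(1))
s,_=blob(gs,251,198);b,_=blob(g,int(pk[0]),int(pk[1]))
print(tri(ray(ps,s[0]+s[2]/2-.5,s[1]+s[3]/2-.5),ray(p,b[0]+b[2]/2-.5,b[1]+b[3]/2-.5)))
E
```

```text
clock 13.7 r 129.4 ang 43.58 rad 0.761 toolturn 42.1 z 282.0 F [-1.1  0.1 -0.1] Ftool xyz [ 0.1  0.3 -1.1] w 64.3 tilt [-0.01  0.  ]
side (array([     0,      0,    560,    420, 235191], dtype=int32), array([279.49694929, 209.50034653]))
(np.float64(284.068653763592), np.float64(206.90392553635007))
wrist (array([     0,      0,    560,    420, 190498], dtype=int32), array([280.70199162, 172.08428435]))
[115  79  49  49  48  46  46  45  44  91]
side 0 [246.4 190.8] [257.1 205.8]
side 3 [246.3 190. ] [257. 205.]
side 6 [246.3 189.2] [257.  204.3]
wrist 0 [265.5 185.1] [303.2 230.4]
wrist 3 [265.3 186. ] [303.5 231.9]
wrist 6 [265.1 187. ] [303.8 233.5]
(array([564.55083502,  -3.79822435,  82.38048016]), np.float64(60.22122763621275))
```

```bash
python3 - <<'E'
from h import *
ps=camera_params('side');p=camera_params('wrist');g=get_image('wrist');gs=get_image('side')
for th in(52,58,64):
  for n,im,u,v,q in(('w',g,284,207,p),('s',gs,251,198,ps)):
    m=(im.max(2)<th).astype(np.uint8);_,l,st,ce=cv2.connectedComponentsWithStats(m);print(th,n,l[v,u],st[l[v,u]])
arc()
cv2.imwrite('pics/wk.png',cv2.resize(cv2.convertScaleAbs(g[150:250,220:350],alpha=1.8),None,fx=6,fy=6,interpolation=0))
cv2.imwrite('pics/sk.png',cv2.resize(cv2.convertScaleAbs(gs[180:230,225:280],alpha=1.5),None,fx=10,fy=10,interpolation=0))
E
```

```text
52 w 1 [ 269  190   36   41 1159]
52 s 0 [     0      0    560    420 235046]
58 w 5 [ 269  189   37   49 1203]
58 s 0 [     0      0    560    420 234241]
64 w 6 [ 269  189   37   50 1236]
64 s 0 [     0      0    560    420 233213]
clock 13.9 r 129.5 ang 44.04 rad 0.769 toolturn 42.1 z 279.9 F [0.2 0.2 0.1] Ftool xyz [-0.1  0.2  0.3] w 64.1 tilt [-0.014  0.   ]
```

View pics/wk.png

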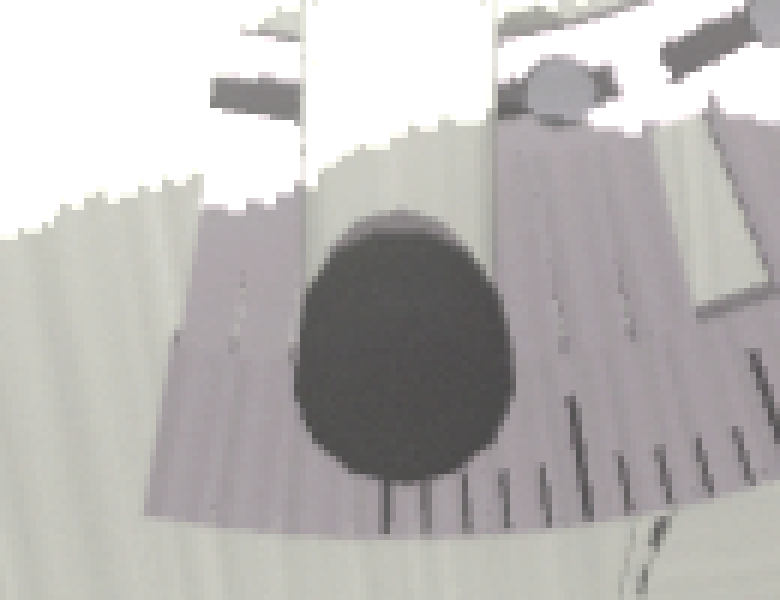

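View pics/sk.png

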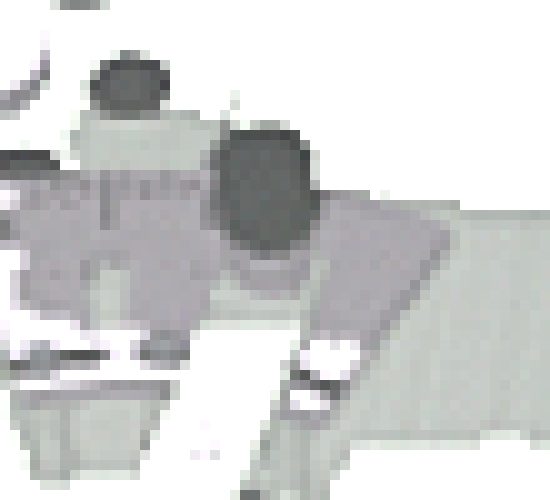

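```bash
python3 -m handwheel '0.5 -20 0 0 0 0 0;0.5 -20 0 0 0 0 0;0.5 0 0 0 0 0 0;0.5 0 0 0 0 0 0'
python3 - <<'E'
from h import *
arc();g=get_image('wrist');cv2.imwrite('pics/wrist16.png',g);arc()
E
```

```text
clock: 14.3
eef_pos: [577.4, 43.9, 316.0]
tool_rot: [2.926, 1.548, -3.123]
force: [0.7, -0.3, -1.0]
width: 63.9
clock 14.3 r 129.6 ang 44.8 rad 0.782 toolturn 42.1 z 316.0 F [ 0.7 -0.3 -1. ] Ftool xyz [ 1.  -0.5  0.6] w 63.9 tilt [-0.023 -0.   ]
clock 14.35 r 129.6 ang 44.76 rad 0.781 toolturn 42.1 z 316.0 F [0.8 1.  1.4] Ftool xyz [-1.4  0.8  1. ] w 64.0 tilt [-0.023 -0.   ]
```

View pics/wrist16.png

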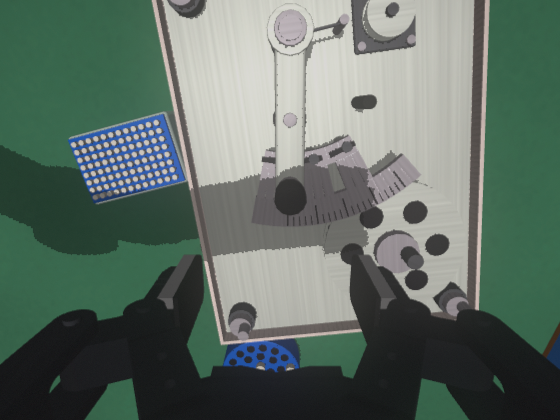

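The arm is still parked: the knob is at (290,197) and the arm covers the 40 notch. The bystanders I can see haven't moved, so I'm handing in.

```bash
python3 -c "
from cell import ctrl
print(ctrl.finish_job())"
```

```text
the job is handed in; nothing more can be done
None
```

The tensioner arm is parked at 40 with the plunger dropped into its notch. I handed the job in at about 14.4 s of the 42 s allowed.

**What I did:**
- **Drawing and swinging:** I gripped the knob, drew the plunger and swung the arm to about 36° with the pin clear, past the notch at 20. I then set the pin lightly on the sector and loosened the jaws.
- **Finding the notch:** One finger pushed the arm up from below in small steps, and I stopped when the knob dropped. That was at about 0.73 rad, where the pictures had put the notch.
- **Letting go:** I eased the finger back, opened the jaws and withdrew upwards.

**Last checks:**
- **Arm held:** The side force fell from about 7 N to zero when I backed the finger off, and the arm stayed put with the gripper clear. Only the notch at 20 was uncovered, and the knob stood over the long line at 40.
- **Plunger home:** In the side view the knob's lower edge matches a plunger that is fully down. Its upper edge was about 2 pixels lower than predicted. I had no direct reading of the plunger.
- **Bystanders:** The tip box and tube rack looked undisturbed in the last wrist picture. The screw tray was not in that view, though the robot never went near it.

**What did not go as planned:**
- **Upper stop:** While drawn, the plunger touched its upper stop a few times, at no more than about 24 N.
- **Release:** When I loosened the jaws, the tool rose about 4 mm and the arm came back about 1.5°, still resting on the finger.

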